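# Show the sole of a child's shoe last to the inspection camera

## Robot

A 6-joint arm with a two-finger parallel gripper is mounted at the origin on the work surface. World frame = base frame: x ahead of the robot, y to its left, z up, the work surface at z = 0. Lengths are in m, angles in rad, forces in N, time in s.
With the tool pointing down it reaches from about 0.4 to 0.825 m from the base axis. Payload 7 kg.
Tool frame: the origin (TCP) lies at the very end of the fingers, on their centre line; the grasp point (between the pads) lies 19 mm behind it; z points along the fingers, x is the direction in which the jaws open and shut, and the axes are right-handed (so a half turn about z gives the same grasp; the last joint's range is limited). The gripper opens to 88 mm and grips with 3 to 60 N. Pads are 19 mm wide; open, the fingers measure 130 mm over their backs; the gripper's body (78 mm by 193 mm) begins 47 mm behind the grasp point.
Start: joints at [1.605, 0.359, 0.012, 0, -1.224, -0.288], TCP at [0.169, 0.653, 0.227] pointing down, gripper open.
Joint ranges: [-3.07, 3.07], [-1.43, 2.12], [-1.02, 1.25], [-3.03, 1.67], [-3.05, -0], [-3.03, 3.03]. Speed limits (rad/s): [2.39, 2.39, 3.01, 3.14, 3.14, 3.14].

## Interface

Orientations are given as [roll, pitch, yaw] about the fixed x, y, z axes, in that order (R = Rz(yaw) Ry(pitch) Rx(roll)).
In Python, from station import telemetry, grab_frame, arm, regions_of, pinpoint gives the robot as it stands. The module is installed in compiled form; this text tells all that it offers.
- The arm moves only by the shell command python3 -m inch 'ROWS' [FORCE]. ROWS is text: rows parted by semicolons, each of 7 numbers parted by spaces: the opening, from 0 (shut) to 1 (fully open), then the shift along the world's x, y, z in cm, then the turn, a rotation vector about the world's x, y, z in degrees. A call has 1 to 12 rows; each row is the pose to reach, as a shift and turn from the pose measured when the call began; what a row does not reach only later rows make up. A row lasts 1/8 s, in which the tool goes at most 62.5 mm and 10.7 degrees, less where a joint would pass 70% of its speed; a pose out of reach is approached as far as the arm can. A call with a gripper value outside its range is refused whole. The fingers move at their own pace and stop on an object; FORCE is the grip in N (left out, the last holds). Time passes only in rows, so rows that repeat a pose let the fingers close. It gives the time, the measured TCP pose, the force and the opening at its end, in the units of the state.
- telemetry.get_state(): the state, without advancing time (a new reading comes with each control period).
- grab_frame(name): name is "scene" or "side" or "wrist"; returns a dict with "pixels" (480x640x3 uint8, red, green, blue), "fx", "fy", "cx", "cy" (pixels), "dist_coeffs" ([k1, k2, p1, p2, k3] as OpenCV has them; the pictures are not rectified), "R" (3x3) and "t" (3): a world point X has camera coordinates R X + t. Camera axes: x right, y down, z forward; pixel columns grow to the right and rows downward; lengths in m; the calibration is good to about 2 mm. A picture is of the moment at which its call begins. There is no depth.
- arm.job_done(): hands the job in, once; it reports no verdict.
Trained networks look in the newest picture that a camera, given by its name, has taken for a name from the list of things; names that differ only in an ending like _2 or _b are one class to them, and where a whole thing is asked for, a point or a joint stands for the part that bears it (a point fixed in the world has none). Each returns a list of dicts, best first, with "p" (0 to 1); they miss things now and then, are a little off and sometimes report something else, mostly with a low value. They report only what shows in the picture. A call takes as long as a camera call.
- regions_of(camera, name): "pixels" (480x640 bool, what is visible of it) and "bbox" ([left, top, right, bottom] in pixels, round what is visible of it).
- pinpoint(camera, name): "location" ([column, row] in pixels: a listed point, or the origin of a listed thing).
The state is a dict: "t": time; "q": joint angles; "qd": joint speeds; "joint_efforts": joint torques, N m; "eef_pos": TCP position; "ee_rot": TCP orientation; "force": force on the tool from outside, world axes, zero at the start; "moment": the same for the moment, N m; "width": finger opening in m.
Only numpy, scipy, OpenCV 4.12 (cv2) and the standard library are available. Lean on these libraries where they do the work, as an engineer would, in place of code of your own. Each camera call takes 0.05 s, during which the arm holds its last target. There are 200 camera calls.

## Task

Slide the keeper bar back off the toes of the shoe lasts in the carrier, lift the small child's last out from beside the big ones and show its sole to the upward-looking inspection camera: sole squarely facing the lens, centred over the lens along its line of sight and 15 cm away from it, with the toe pointing to the side where the camera's mast stands. Finish while still holding it there, motionless in the air and touching nothing else; leave the keeper open and do not disturb the two big lasts, the camera, the jar or the hammer.

Things in the scene. Friction and masses are not known exactly. Their poses are not given: they have to be found in the camera images.
- keeper (a joint): how far the steel keeper bar (352 x 18 mm, 55 to 65 mm above the table) has been slid open, m: 0 = across all three toes, so that no last can be lifted; 0.07 = fully open (end stop). It slides along the carrier's +x (where the toes point, away from the robot) with about 3 N of friction and stays where it is left
- knob_mid (a point): middle of the keeper's upright black round knob (22 mm diameter, 36 mm tall, half-way up, 83 mm above the work surface) that stands on the bar's middle; x axis = the direction in which the keeper opens, z up
- small_grip (a point): the small child's last (green like the others, the shortest: 170 mm long, 68 wide, 85 tall, 0.2 to 0.35 kg): middle of the upright stub over its heel half, 66 mm above its sole. Grip here across y: the stub's flat parallel sides are 34 mm apart, about 50 mm long, 50 to 85 mm above the sole. x axis points to the toe, z up from the sole
- small_sole (a point): middle of the small last's sole (its flat underside), half-way between heel and toe; it lies 47 mm ahead (x) and 66 mm below small_grip; same axes; toe tip 85 mm ahead of it
- lens (a point): middle of the camera's front glass (black barrel 42 mm wide), 100 to 165 mm above the table. z axis = line of sight, 20 to 37 degrees off straight up, leaning roughly to the robot; x axis to the mast's side (away from the robot, upwards). Shown right, the last's x and z axes point along the lens's x and z, and small_sole lies on the z axis, 0.15 m out
- big_left_mid (a point): middle of a big last (250 mm long, 85 mm wide, 105 mm tall) in another bay; x to its toe, z up; leave alone
- big_right_mid (a point): middle of the other big last, its mirror image, same size; leave alone
- jar: closed jar, 68 mm wide, 85 mm tall, origin under its middle; leave alone
- hammer: hammer, 240 mm long, lying crosswise on the bench between robot and camera, under 40 mm high; leave alone
- camera_stand: fixed stand of the camera, origin under the camera at table level: foot plate 170 x 110 mm, 12 mm thick; mast 22 mm round, 162 mm tall, 85 mm along x from the origin. The camera box (50 x 56 x 55 mm) sits right below its lens
- carrier: fixed grey plate 350 x 370 mm with three bays 115 mm apart in y, their floor 15 mm above the table, fences 12 mm high; x axis = where the toes point and the keeper opens. The small last is in any one of the bays, big lasts in the other two

How it is judged:
On the way, in this order (a step that is already met when the one before it is completed fails the run):
1. the keeper bar is slid back off the toes (value of joint keeper above 0.05 m), for 0.2 s.
2. the small last is lifted clear of the carrier by the gripper (height (world z) of small_sole above 0.07 m and contact force between small_last and the fingers above 1 N), for 0.1 s.
At the end, for the whole second after the job is handed in: Small last held still in the air, touching nothing else: sole middle within 20 mm of the lens axis in x and y, 125-175 mm from the lens, square within 10 deg, toe to the mast within 12 deg; keeper 50 mm open; lens moved under 12 mm, big lasts, jar and hammer under 30 mm (x of small_sole in the frame of lens between -0.02 and 0.02 m and y of small_sole in the frame of lens between -0.02 and 0.02 m and z of small_sole in the frame of lens between 0.125 and 0.175 m and angle between the z axis of small_sole and the z axis of lens, either way round below 0.175 rad and angle between the x axis of small_sole and the x axis of lens, either way round below 0.22 rad and x of small_grip in the frame of lens below 0 m and z of small_grip in the frame of lens above 0.18 m and contact force between small_last and the fingers above 2 N and contact force between small_last and carrier below 0.1 N and contact force between small_last and camera_stand below 0.1 N and contact force between small_last and the arm below 0.1 N and linear speed of small_last below 0.02 m/s and angular speed of small_last below 0.1 rad/s and value of joint keeper above 0.05 m and distance of lens from where it was at the start of the episode below 0.012 m and distance of each of big_left_mid, big_right_mid, jar, hammer from where it was at the start of the episode below 0.03 m); the arm keeps its last pose, push and grip.
It fails at once if a big last is disturbed (over 30 mm) (distance of any of big_left_mid, big_right_mid from where it was at the start of the episode above 0.03 m).
It fails at once if the camera is knocked (over 12 mm) (distance of lens from where it was at the start of the episode above 0.012 m).
It fails at once if the jar or the hammer is disturbed (over 30 mm) (distance of any of jar, hammer from where it was at the start of the episode above 0.03 m).
It also fails if it takes over 43 s, if anything falls off the work surface, if the arm or the gripper's body presses on something with over 40 N, if the wrist force passes 120 N, or if a joint passes its speed limit or range.

## Working session

There is one attempt and no reset: what is moved stays moved. The work goes in short steps, Python scripts to look and compute and a shell command to move; the robot and the scene stay as the last step left them, time stands still between calls to the robot, and variables do not carry over. Pictures are saved under pics/ and viewed, about 8 in all and at most 12, crops included, and the job is handed in when it is done.

```bash
mkdir -p pics; cat > h.py <<'E'
import numpy as np, cv2
from station import telemetry, grab_frame, arm, regions_of, pinpoint
from scipy.spatial.transform import Rotation as Ro
def und(f,p):
    K=np.array([[f['fx'],0,f['cx']],[0,f['fy'],f['cy']],[0,0,1]])
    u=cv2.undistortPoints(np.array([[p]],float),K,np.array(f['dist_coeffs'],float))[0,0]
    R=np.array(f['R']);t=np.array(f['t'])
    d=R.T@np.array([u[0],u[1],1]); return -R.T@t, d/np.linalg.norm(d)
def atz(f,p,z):
    o,d=und(f,p); return o+d*(z-o[2])/d[2]
def tri(obs):
    A=0;b=0
    for f,p in obs:
        o,d=und(f,p);P=np.eye(3)-np.outer(d,d);A=A+P;b=b+P@o
    X=np.linalg.solve(A,b)
    return X,[float(np.linalg.norm((np.eye(3)-np.outer(d,d))@(X-o))) for o,d in (und(f,p) for f,p in obs)]
def proj(f,X):
    K=np.array([[f['fx'],0,f['cx']],[0,f['fy'],f['cy']],[0,0,1]])
    R=np.array(f['R']);t=np.array(f['t'])
    return cv2.projectPoints(np.array(X,float).reshape(-1,1,3),cv2.Rodrigues(R)[0],t,K,np.array(f['dist_coeffs'],float))[0][:,0]
def save(f,n): cv2.imwrite('pics/'+n,f['pixels'][:,:,::-1])
E
python3 - <<'E'
from h import *
np.set_printoptions(precision=3,suppress=True)
F={}
for c in('scene','side'):
    F[c]=grab_frame(c); save(F[c],c+'0.png'); print(c,und(F[c],[320,240]))
for n in ['knob_mid','small_grip','small_sole','lens','big_left_mid','big_right_mid','jar','hammer','camera_stand','carrier']:
    o=[]
    for c in F:
        r=pinpoint(c,n); print(n,c,[(np.round(x['location'],1).tolist(),round(x['p'],2)) for x in r[:3]])
        if r:o.append((F[c],r[0]['location']))
    if len(o)==2: print('   ',*tri(o))
E
```

```text
scene (array([ 1.042, -0.901,  0.847]), array([-0.448,  0.655, -0.609]))
side (array([0.355, 0.728, 1.085]), array([ 0.117, -0.621, -0.775]))
knob_mid scene [([404.6, 202.4], 0.64)]
knob_mid side [([259.3, 337.6], 0.56)]
    [0.58  0.182 0.083] [0.0008479293188789866, 0.0008479293188789802]
small_grip scene [([387.5, 170.7], 0.84), ([269.5, 298.0], 0.52), ([369.8, 191.6], 0.3)]
small_grip side [([302.9, 407.4], 0.89), ([313.5, 353.2], 0.7), ([273.2, 210.9], 0.62)]
    [0.467 0.308 0.084] [0.005224542007356342, 0.005224542007356436]
small_sole scene [([403.8, 196.9], 0.76), ([332.3, 281.2], 0.65)]
small_sole side [([281.2, 418.1], 0.78)]
    [0.519 0.309 0.011] [0.0018988920085211474, 0.001898892008520926]
lens scene [([330.5, 280.5], 0.73)]
lens side [([284.6, 171.3], 0.61)]
    [ 0.61  -0.229  0.127] [0.0031898561801721975, 0.0031898561801720735]
big_left_mid scene [([369.4, 192.2], 0.66)]
big_left_mid side [([316.5, 357.3], 0.74)]
    [0.465 0.198 0.068] [0.0020895828626078246, 0.0020895828626076693]
big_right_mid scene [([347.1, 217.4], 0.58)]
big_right_mid side [([328.0, 305.1], 0.63), ([280.3, 415.8], 0.27)]
    [0.465 0.071 0.056] [0.0003608165033519839, 0.0003608165033521222]
jar scene [([190.5, 356.6], 0.92), ([407.0, 206.2], 0.69)]
jar side [([383.4, 147.1], 0.71), ([280.2, 414.4], 0.35)]
    [ 0.407 -0.477  0.002] [0.00600969527041893, 0.006009695270418986]
hammer scene []
hammer side [([358.7, 211.7], 0.78)]
camera_stand scene [([346.6, 325.0], 0.69)]
camera_stand side [([270.7, 213.5], 0.72)]
    [ 0.645 -0.211 -0.004] [0.007013155789159774, 0.007013155789159941]
carrier scene [([383.5, 220.9], 0.85), ([390.9, 172.2], 0.52), ([269.0, 301.1], 0.16)]
carrier side [([295.0, 366.7], 0.71)]
    [ 0.515  0.189 -0.006] [0.0014057995612808882, 0.0014057995612808624]
```

View pics/scene0.png

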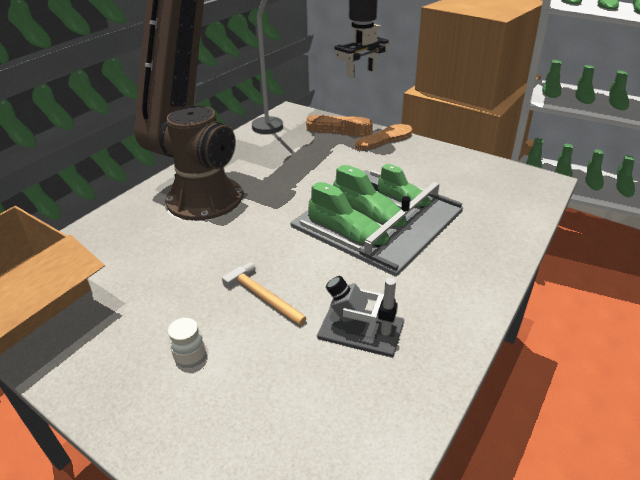

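View pics/side0.png

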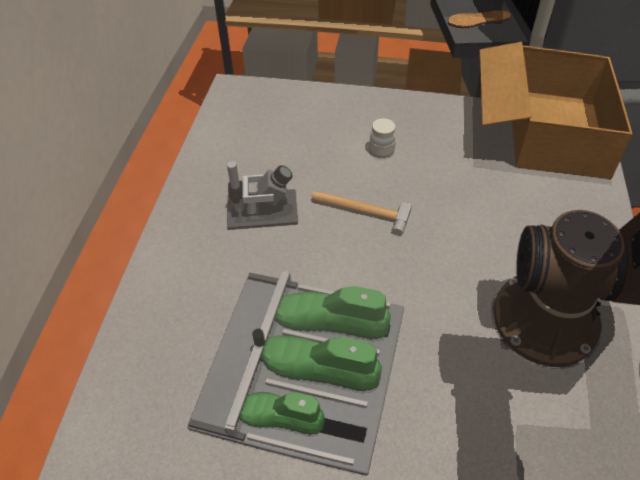

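```bash
python3 - <<'E'
from h import *
np.set_printoptions(precision=3,suppress=True)
F={c:grab_frame(c) for c in('scene','side')}
s=F['side'];c=F['scene']
for p in [(404,303),(372,458),(195,430),(250,276)]: print('car side',atz(s,p,.012))
for p in [(286,275),(235,424)]: print('bar',atz(s,p,.065))
print('bar scene',atz(c,(437,187),.065),atz(c,(370,243),.065))
print('mast top',atz(s,(232,164),.162),atz(c,(391,281),.162))
print('foot scene',[atz(c,p,.012)[:2] for p in [(319,335),(391,348),(404,320)]])
print('foot side',[atz(s,p,.012)[:2] for p in [(228,226),(298,221),(296,193)]])
a=cv2.resize(c['pixels'][255:355,300:420],None,fx=4,fy=4,interpolation=2)
b=cv2.resize(s['pixels'][145:235,215:310],None,fx=4,fy=4,interpolation=2)
im=np.zeros((400,800,3),np.uint8);im[:a.shape[0],:a.shape[1]][:,:]=a[:, :480]
w=800-480;im[:b.shape[0],480:]=b[:, 50:50+w]
cv2.imwrite('pics/cam.png',im[:,:,::-1])
for n in ['big_left_mid','big_right_mid']:
  for k in F: print(n,[ (atz(F[k],x['location'],.0675)[:2],x['p']) for x in pinpoint(k,n)])
E
```

```text
car side [0.31  0.013 0.012]
car side [0.338 0.359 0.012]
car side [0.672 0.361 0.012]
car side [ 0.652 -0.005  0.012]
bar [0.563 0.016 0.065]
bar [0.588 0.355 0.065]
bar scene [0.612 0.331 0.065] [ 0.577 -0.003  0.065]
mast top [ 0.725 -0.197  0.162] [ 0.73  -0.199  0.162]
foot scene [array([ 0.612, -0.283]), array([ 0.759, -0.232]), array([ 0.746, -0.145])]
foot side [array([ 0.739, -0.139]), array([ 0.577, -0.18 ]), array([ 0.6 , -0.27])]
big_left_mid [(array([0.46 , 0.207]), 0.68)]
big_left_mid [(array([0.462, 0.194]), 0.58)]
big_right_mid [(array([0.481, 0.067]), 0.74)]
big_right_mid [(array([0.466, 0.076]), 0.75)]
```

View pics/cam.png

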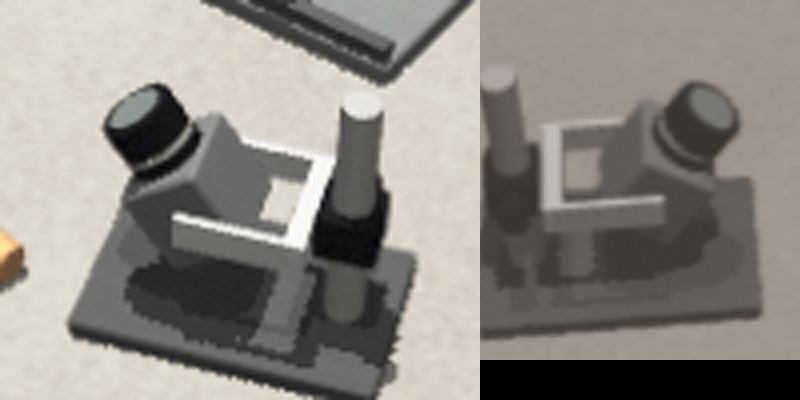

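```bash
python3 - <<'E'
from h import *
s=telemetry.get_state(); print(s['t'],s['eef_pos'],s['ee_rot'],s['width'],s['force'])
M=Ro.from_euler('xyz',s['ee_rot']).as_matrix();print(M.round(3)); print(np.degrees(np.arctan2(M[1,0],M[0,0])))
E
```

```text
1.4 [0.16949412 0.65335087 0.22653474] [-3.14157995e+00 -3.20485146e-05 -1.82460367e+00] 0.08786608755959725 [ 0.42108823 -0.48316607 -0.22987466]
[[-0.251 -0.968  0.   ]
 [-0.968  0.251 -0.   ]
 [ 0.    -0.    -1.   ]]
-104.54208946746631
```

```bash
python3 -m inch '0.6 4 -4 0 0 0 1; 0.6 8 -8 0 0 0 2; 0.6 12 -13 0 0 0 3;0.6 16 -18 0 0 0 4;0.6 20 -23 0 0 0 6;0.6 24 -28 0 0 0 8;0.6 28 -32 0 0 0 10;0.6 32 -36 0 0 0 10;0.6 35 -40 0 0 0 10;0.6 38 -44 0 0 0 10;0.6 40 -47 0 0 0 10;0.6 40 -47 0 0 0 10' 30
python3 - <<'E'
from h import *
np.set_printoptions(precision=3,suppress=True)
F={c:grab_frame(c) for c in('wrist','side','scene')}; save(F['wrist'],'w1.png')
for n in ['knob_mid','small_grip']:
  o=[]
  for c in F:
    r=pinpoint(c,n)
    for x in r[:2]: print(n,c,x['location'],x['p'],atz(F[c],x['location'],.083 if n[0]=='k' else .081))
s=telemetry.get_state(); print(s['t'],s['eef_pos'],s['ee_rot'],s['q'])
E
```

```text
t: 2.9
eef_pos: [0.5705, 0.1812, 0.2263]
ee_rot: [3.141, -0.0, -1.653]
force: [0.4, 0.4, 0.2]
width: 0.0529
knob_mid side [258.8, 336.7] 0.64 [0.582 0.181 0.083]
knob_mid scene [405.0, 201.6] 0.73 [0.578 0.186 0.083]
small_grip side [303.4, 408.4] 0.66 [0.471 0.311 0.081]
small_grip scene [392.4, 173.8] 0.69 [0.48  0.303 0.081]
3.35 [0.569 0.184 0.227] [-3.141  0.    -1.649] [ 0.639  0.233 -0.164  0.    -1.173  0.854]
```

View pics/w1.png

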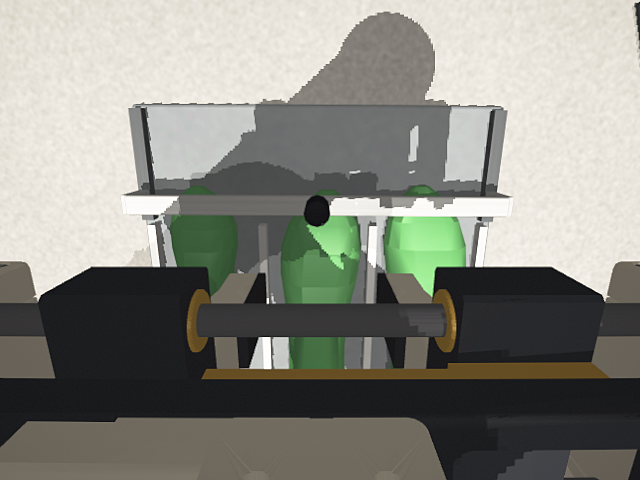

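```bash
python3 -m inch '0.6 1.1 -0.2 -5 0 0 0;0.6 1.1 -0.2 -10 0 0 0;0.6 1.1 -0.2 -13 0 0 0;0.6 1.1 -0.2 -15 0 0 0;0.6 1.1 -0.2 -15.3 0 0 0;0 1.1 -0.2 -15.3 0 0 0;0 1.1 -0.2 -15.3 0 0 0;0 1.1 -0.2 -15.3 0 0 0;0 1.1 -0.2 -15.3 0 0 0' 20
python3 - <<'E'
from h import *
f=grab_frame('wrist');print(atz(f,(316,210),.083))
E
```

```text
t: 4.47
eef_pos: [0.5811, 0.1838, 0.0745]
ee_rot: [-3.139, 0.004, -1.649]
force: [0.6, 6.2, 0.4]
width: 0.0211
[0.62162171 0.18225445 0.083     ]
```

```bash
python3 -m inch '0 1 -0.1 0 0 0 0;0 2 -0.2 0 0 0 0;0 3 -0.2 0 0 0 0;0 4 -0.3 0 0 0 0;0 5 -0.4 0 0 0 0;0 6 -0.5 0 0 0 0;0 6.6 -0.5 0 0 0 0;0 6.8 -0.5 0 0 0 0;0 6.8 -0.5 0 0 0 0'
```

```text
t: 5.65
eef_pos: [0.6455, 0.1782, 0.0744]
ee_rot: [3.138, 0.001, -1.649]
force: [-18.3, 1.2, 11.5]
width: 0.0213
```

```bash
python3 -m inch '0.5 0 0 0 0 0 0;0.5 0 0 0 0 0 0;0.7 0 0 4 0 0 0;0.7 0 0 9 0 0 0;0.7 -5 2 14 0 0 0;0.7 -10 5 16 0 0 0;0.7 -15 8 16 0 0 0;0.7 -20 11 16 0 0 0;0.7 -23 13.5 16 0 0 0;0.7 -23 13.5 16 0 0 0' 30
python3 - <<'E'
from h import *
np.set_printoptions(precision=3,suppress=True)
F={c:grab_frame(c) for c in('wrist','side','scene')}; save(F['wrist'],'w2.png')
for n,z in [('knob_mid',.083),('small_grip',.081),('small_sole',.015)]:
  o=[]
  for c in F:
    r=pinpoint(c,n)
    for x in r[:2]: print(n,c,np.array(x['location']),round(x['p'],2),atz(F[c],x['location'],z))
s=telemetry.get_state(); print(s['t'],s['eef_pos'],s['ee_rot'],s['q'])
E
```

```text
t: 6.9
eef_pos: [0.4145, 0.3152, 0.2352]
ee_rot: [3.139, 0.003, -1.646]
force: [0.3, 0.0, 0.7]
width: 0.0613
knob_mid wrist [451.2 147. ] 0.34 [0.469 0.2   0.083]
knob_mid side [229.4 329.5] 0.77 [0.642 0.175 0.083]
knob_mid side [294.1 368.2] 0.18 [0.502 0.236 0.083]
knob_mid scene [424.9 212.1] 0.7 [0.645 0.169 0.083]
small_grip wrist [321.7 150.5] 0.77 [0.474 0.31  0.081]
small_grip side [303.1 406.5] 0.93 [0.472 0.307 0.081]
small_grip scene [389.5 171.9] 0.7 [0.468 0.309 0.081]
small_sole side [286.3 171.3] 0.72 [ 0.638 -0.338  0.015]
small_sole scene [402.  199.3] 0.8 [0.524 0.289 0.015]
7.5 [0.416 0.313 0.234] [ 3.138  0.001 -1.65 ] [ 1.019  0.099 -0.31  -0.004 -1.163  0.474]
```

View pics/w2.png

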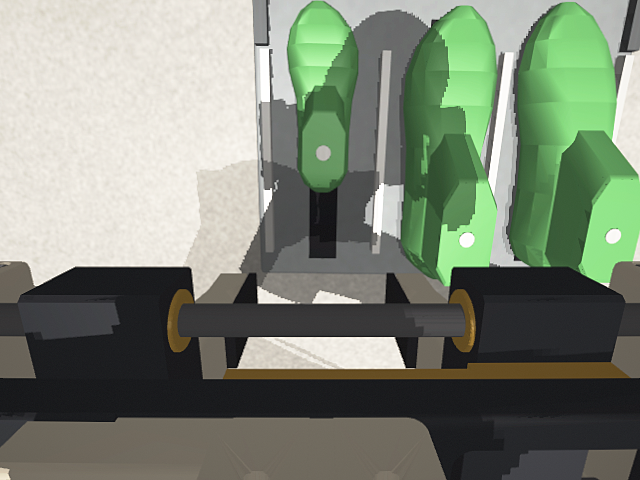

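```bash
python3 -m inch '0.7 3 -0.3 -3 0 0 0;0.7 5.6 -0.5 -6 0 0 0;0.7 5.6 -0.5 -10 0 0 0;0.7 5.6 -0.5 -14 0 0 0;0.7 5.6 -0.5 -16.5 0 0 0;0.7 5.6 -0.5 -16.8 0 0 0;0.7 5.6 -0.5 -16.8 0 0 0;0 5.6 -0.5 -16.8 0 0 0;0 5.6 -0.5 -16.8 0 0 0;0 5.6 -0.5 -16.8 0 0 0;0 5.6 -0.5 -16.8 0 0 0;0 5.6 -0.5 -16.8 0 0 0' 40
```

```text
t: 9.0
eef_pos: [0.472, 0.3082, 0.0668]
ee_rot: [3.138, 0.002, -1.65]
force: [-2.2, 0.6, 5.9]
width: 0.034
```

```bash
python3 -m inch '0 0 0 1 0 0 0;0 0 0 3 0 0 0;0 0 0 6 0 0 0;0 0 0 10 0 0 0;0 0 0 15 0 0 0;0 0 0 20 0 0 0;0 0 0 22 0 0 0;0 0 0 22 0 0 0' 55
python3 - <<'E'
from h import *
np.set_printoptions(precision=3,suppress=True)
P=[]
for i in range(3):
  F={c:grab_frame(c) for c in('scene','side')}
  o=[(F[c],pinpoint(c,'lens')[0]['location']) for c in F]
  print([np.array(x[1]) for x in o],*tri(o))
f=F
print('eye',*tri([(f['scene'],(334.3,282.5)),(f['side'],(287,171.3))]))
w=grab_frame('wrist');save(w,'w3.png')
out=np.zeros((600,800,3),np.uint8)
a=cv2.resize(f['scene']['pixels'][265:315,315:365],None,fx=8,fy=8,interpolation=2)
b=cv2.resize(f['side']['pixels'][150:200,260:310],None,fx=8,fy=8,interpolation=2)
out[:400,:400]=a;out[:400,400:]=b
out[400:,:266]=cv2.resize(w['pixels'],(266,200))
out[400:,266:532]=cv2.resize(f['side']['pixels'],(266,200))
out[400:,532:798]=cv2.resize(f['scene']['pixels'],(266,200))
cv2.imwrite('pics/l.png',out[:,:,::-1])
E
```

```text
t: 10.0
eef_pos: [0.4722, 0.3085, 0.2883]
ee_rot: [3.14, 0.004, -1.65]
force: [0.1, 0.5, -3.1]
width: 0.0337Traceback (most recent call last):
  File "<stdin>", line 6, in <module>
IndexError: list index out of range
```

```bash
python3 - <<'E'
from h import *
np.set_printoptions(precision=3,suppress=True)
for i in range(3):
  F={c:grab_frame(c) for c in('scene','side')}
  r={c:pinpoint(c,'lens') for c in F}
  o=[(F[c],r[c][0]['location']) for c in F if r[c]]
  print([np.array(x[1]) for x in o],tri(o) if len(o)==2 else '')
f=F
print('eye',*tri([(f['scene'],(334.3,282.5)),(f['side'],(287,171.3))]))
w=grab_frame('wrist');save(w,'w3.png')
out=np.zeros((600,800,3),np.uint8)
a=cv2.resize(f['scene']['pixels'][265:315,315:365],None,fx=8,fy=8,interpolation=2)
b=cv2.resize(f['side']['pixels'][150:200,260:310],None,fx=8,fy=8,interpolation=2)
out[:400,:400]=a;out[:400,400:]=b
out[400:,:266]=cv2.resize(w['pixels'],(266,200))
out[400:,266:532]=cv2.resize(f['side']['pixels'],(266,200))
out[400:,532:798]=cv2.resize(f['scene']['pixels'],(266,200))
cv2.imwrite('pics/l.png',out[:,:,::-1])
E
```

```text
[array([330.4, 281.4]), array([379.8, 148.8])] (array([ 0.501, -0.251,  0.144]), [0.10816508426685421, 0.10816508426685435])
[] 
[array([332.3, 284. ])] 
eye [ 0.611 -0.228  0.124] [0.0037431728587158475, 0.003743172858715729]
```

View pics/l.png

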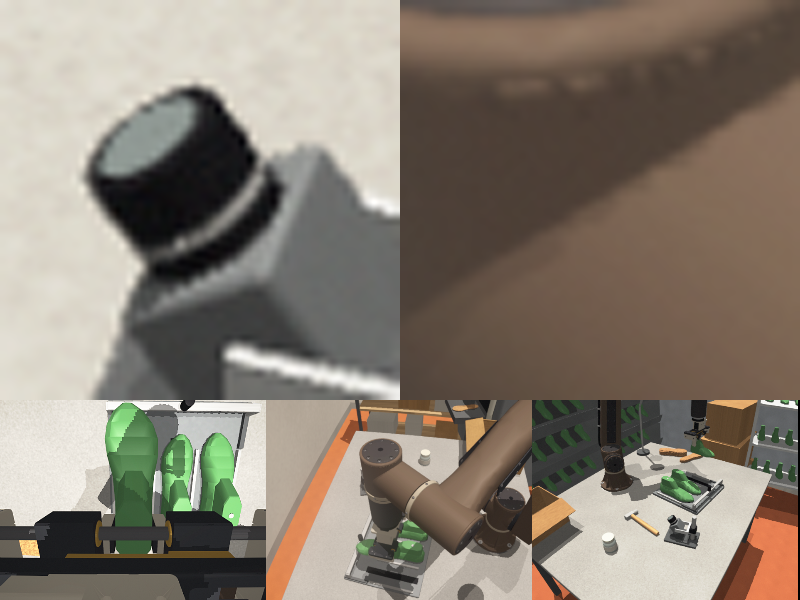

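```bash
cat > fit.py <<'E'
from h import *
from scipy.optimize import least_squares
np.set_printoptions(precision=3,suppress=True)
obs=[]
for c,g,box in [('scene',(333,281.7),20),('side',(287,171.3),20)]:
    f=grab_frame(c); im=cv2.imread(f'pics/{c}0.png')
    x0,y0=int(g[0])-box,int(g[1])-box
    b=cv2.resize(im[y0:y0+2*box,x0:x0+2*box],None,fx=8,fy=8,interpolation=cv2.INTER_CUBIC)
    gr=cv2.cvtColor(b,cv2.COLOR_BGR2GRAY); cx,cy=[int((g[i]-(x0,y0)[i]+.5)*8) for i in(0,1)]
    core=np.median(gr[cy-12:cy+12,cx-12:cx+12]); dark=np.percentile(gr,3); th=(core+dark)/2
    m=((gr>th)&(gr<core+35)).astype(np.uint8)
    m=cv2.morphologyEx(m,cv2.MORPH_OPEN,np.ones((9,9)))
    _,lab=cv2.connectedComponents(m); m=(lab==lab[cy,cx]).astype(np.uint8)
    ct=max(cv2.findContours(m,0,1)[0],key=cv2.contourArea)[:,0]
    e=cv2.fitEllipse(cv2.convexHull(ct)); print(c,core,dark,'ellipse px',[(e[0][0]+.5)/8-.5+x0,(e[0][1]+.5)/8-.5+y0],np.array(e[1])/8,e[2])
    pe=cv2.ellipse2Poly((int(e[0][0]*16),int(e[0][1]*16)),(int(e[1][0]*8),int(e[1][1]*8)),int(e[2]),0,360,10)/16.
    obs.append((f,(pe+.5)/8-.5+[x0,y0]))
    cv2.drawContours(b,[ct.reshape(-1,1,2)],-1,(0,0,255),1); cv2.imwrite(f'pics/seg_{c}.png',b)
def circ(p):
    P,ti,ya,r=p[:3],p[3],p[4],p[5]
    z=np.array([-np.sin(ti)*np.cos(ya),-np.sin(ti)*np.sin(ya),np.cos(ti)])
    y=np.array([-np.sin(ya),np.cos(ya),0]);x=np.cross(y,z)
    a=np.linspace(0,2*np.pi,120,endpoint=False)[:,None]
    return P+r*(np.cos(a)*x+np.sin(a)*y),x,y,z
def res(p):
    C=circ(p)[0];out=[]
    for f,e in obs:
        q=proj(f,C);m,E=q.mean(0),e.mean(0)
        out+=list((m-E)*3)
        cq=np.cov(q.T)*2;ce=np.cov(e.T)*2
        out+=[(cq-ce)[i,j]/8 for i,j in((0,0),(0,1),(1,1))]
    return np.array(out+[(p[5]-.019)/.003,(p[4]-.25)/.3])
best=min((least_squares(res,[.611,-.228,.125,t,y,.019],x_scale=[.01,.01,.01,.1,.1,.002]) for t in(.35,.5,.65) for y in(0,.3)),key=lambda s:s.cost)
p=best.x;print('cost',best.cost,'pos',p[:3],'tilt,yaw',np.degrees(p[3:5]),'r',p[5]); print(res(p))
E
python3 fit.py; python3 -c "
import cv2,numpy as np;a=cv2.imread('pics/seg_scene.png');b=cv2.imread('pics/seg_side.png');cv2.imwrite('pics/seg.png',np.hstack([a,b]))"
```

```text
scene 149.0 15.0 ellipse px [332.7240295410156, 281.1864318847656] [ 7.409 15.099] 53.47956848144531
side 119.0 54.0 ellipse px [285.9121570587158, 169.00823783874512] [46.375 58.778] 87.84477996826172
cost 3377.643311497491 pos [ 0.609 -0.226  0.127] tilt,yaw [ 52.712 -86.155] r 0.04807114250045444
[ -1.03   -4.612  52.229  26.248   7.079   0.185   5.249 -53.349   3.01
 -15.975   9.69   -5.846]
```

View pics/seg.png

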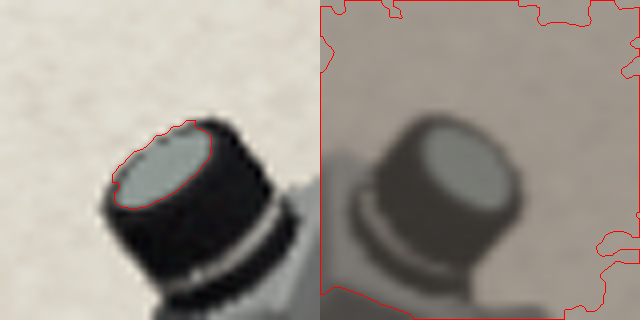

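```bash
sed -i "s/gr<core+35/gr<core+(35 if c=='scene' else 10)/; s/th=(core+dark)\/2/th=(core+dark)\/2+(0 if c=='scene' else 6)/" fit.py
python3 fit.py; python3 -c "
import cv2,numpy as np;a=cv2.imread('pics/seg_scene.png');b=cv2.imread('pics/seg_side.png');cv2.imwrite('pics/segb.png',np.hstack([a,b]))"
```

```text
scene 149.0 15.0 ellipse px [332.7240295410156, 281.1864318847656] [ 7.409 15.099] 53.47956848144531
side 119.0 54.0 ellipse px [285.4429416656494, 170.9756565093994] [ 9.031 12.91 ] 130.2714080810547
cost 1.03516445902354 pos [ 0.611 -0.228  0.126] tilt,yaw [34.418 14.82 ] r 0.01589668405982427
[-0.265 -0.055  0.04  -0.336 -0.261 -0.286  0.092  0.293  0.748 -0.092
 -1.034  0.029]
```

View pics/segb.png

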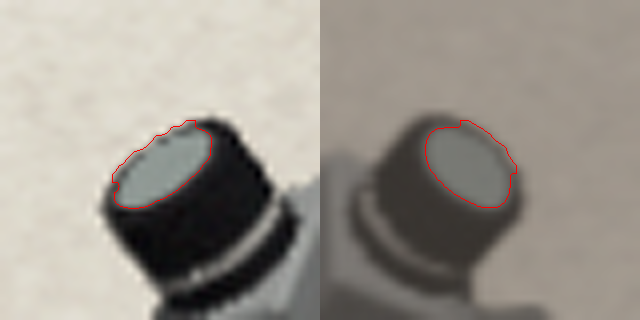

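```bash
cat >> fit.py <<'E'
ns=[]
for (f,e),g,d in zip(obs,[(332.7,281.2),(285.4,171)],[np.array([51,74.])/8,np.array([-50,62.])/8]):
    o,a=und(f,g);_,b=und(f,np.array(g)+d);ns.append(np.cross(a,b))
ax=np.cross(*ns);ax/=np.linalg.norm(ax);ax*=np.sign(ax[2]);print('axis from edges',ax,'tilt',np.degrees(np.arccos(ax[2])),'yaw',np.degrees(np.arctan2(-ax[1],-ax[0])))
E
cat > tgt.py <<'E'
from h import *
import sys
np.set_printoptions(precision=3,suppress=True)
def lens(tilt,yaw): return Ro.from_euler('zy',[yaw,-tilt],degrees=True)
E
python3 fit.py | tail -1
python3 - <<'E'
from tgt import *
RL=lens(34,14.8).as_matrix();print(RL)
P=np.array([.611,-.228,.126]);S=P+.15*RL[:,2];T=S+RL@[-.047,0,.052];print('sole',S,'tcp',T)
s=telemetry.get_state();c=np.array(s['eef_pos']);print(c,'shift cm',(T-c)*100)
d=RL@Ro.from_euler('z',-4.5,degrees=True).as_matrix().T;print('rotvec deg',np.degrees(Ro.from_matrix(d).as_rotvec()))
E
```

```text
axis from edges [-0.54  -0.115  0.834] tilt 33.52522162716676 yaw 12.035613583681664
[[ 0.802 -0.212 -0.559]
 [ 0.255  0.967  0.   ]
 [ 0.541 -0.143  0.829]]
sole [ 0.527 -0.228  0.25 ] tcp [ 0.46  -0.24   0.268]
[0.472 0.308 0.287] shift cm [ -1.164 -54.822  -1.878]
rotvec deg [ -5.726 -33.674  18.728]
```

```bash
sed -i "s/'zy'/'ZY'/" tgt.py
python3 - <<'E'
from tgt import *
RL=lens(34,14).as_matrix();print(RL)
P=np.array([.611,-.228,.126]);S=P+.15*RL[:,2];T=S+RL@[-.047,0,.052];print('sole',S,'tcp',T)
s=telemetry.get_state();c=np.array(s['eef_pos']);print(c,'shift cm',(T-c)*100)
d=RL@Ro.from_euler('z',-4.5,degrees=True).as_matrix().T;print('rotvec deg',np.degrees(Ro.from_matrix(d).as_rotvec()))
E
```

```text
[[ 0.804 -0.242 -0.543]
 [ 0.201  0.97  -0.135]
 [ 0.559 -0.     0.829]]
sole [ 0.53  -0.248  0.25 ] tcp [ 0.464 -0.265  0.267]
[0.472 0.308 0.287] shift cm [ -0.842 -57.297  -1.965]
rotvec deg [  2.827 -34.027  17.952]
```

```bash
python3 -m inch '0 0 -1 1 0 0 1;0 0 -4 3 0 0 2;0 0 -9 5 0 0 4;0 0 -14 6 0 0 6;0 0 -20 6 0 0 8;0 0 -26 6 0 0 10;0 0 -32 6 0 0 12;0 0 -38 6 0 0 14;0 0 -44 6 0 0 16;0 0 -50 6 0 0 17;0 0 -55 6 0 0 18;0 0 -57 6 0 0 18'
python3 -m inch '0 0 0 0 0 0 0;0 0 0 0 0 0 0'
python3 - <<'E'
from tgt import *
s=telemetry.get_state();print(s['t'],s['eef_pos'],s['ee_rot'],s['q'],s['force'],s['moment'])
E
```

```text
t: 12.65
eef_pos: [0.471, -0.2647, 0.3474]
ee_rot: [3.138, 0.001, -1.337]
force: [0.4, 1.1, -2.8]
width: 0.0335
t: 12.9
eef_pos: [0.4706, -0.2648, 0.3479]
ee_rot: [3.138, 0.001, -1.338]
force: [-0.3, -0.5, -3.6]
width: 0.0336
12.9 [ 0.471 -0.265  0.348] [ 3.138  0.001 -1.338] [-0.149  0.08  -0.077  0.    -1.417  1.953] [-0.252 -0.547 -3.638] [-0.032  0.051  0.037]
```

```bash
python3 -m inch '0 0 0 0 1.7 -6.8 0;0 0 0 0 3.4 -13.6 0;0 0 0 0 5 -20 0;0 0 0 0 6.6 -26.5 0;0 0 0 0 8.2 -33 0;0 0 0 0 8.2 -33 0;0 0 0 0 8.2 -33 0;0 0 0 0 8.2 -33 0'
python3 - <<'E'
from tgt import *
s=telemetry.get_state();print(s['t'],s['eef_pos'],s['q'],s['force'])
M=Ro.from_euler('xyz',s['ee_rot']).as_matrix();print(M, 'tilt',np.degrees(np.arccos(-M[2,2])))
RL=lens(34,14).as_matrix();c=np.array(s['eef_pos'])
F={c:grab_frame(c) for c in('scene','side')}
off=np.array([.047,0,-.052])
TL=np.c_[-M[:,1] if M[0,1]<0 else M[:,1],M[:,0],-M[:,2]];print('tool-as-last',TL)
for n in['small_grip','small_sole']:
  o=[]
  for k in F:
    r=pinpoint(k,n);print(n,k,[(np.array(x['location']),round(x['p'],2)) for x in r[:2]])
    if r:o.append((F[k],r[0]['location']))
  if len(o)==2:print(*tri(o))
im=np.hstack([cv2.resize(F['scene']['pixels'][130:370,200:480],(400,343)),cv2.resize(F['side']['pixels'][80:320,180:460],(400,343))])
cv2.imwrite('pics/t.png',im[:,:,::-1])
E
```

```text
t: 13.9
eef_pos: [0.4711, -0.2642, 0.348]
ee_rot: [-2.553, 0.006, -1.334]
force: [0.9, 0.3, -2.4]
width: 0.0336
13.9 [ 0.471 -0.264  0.348] [-0.431 -0.127 -0.246 -0.423 -1.014  2.382] [ 0.891  0.309 -2.429]
[[ 0.235 -0.809  0.539]
 [-0.972 -0.192  0.136]
 [-0.006 -0.555 -0.831]] tilt 33.74747432755046
tool-as-last [[ 0.809  0.235 -0.539]
 [ 0.192 -0.972 -0.136]
 [ 0.555 -0.006  0.831]]
small_grip scene [(array([255.1, 175.9]), 0.81)]
small_grip side [(array([355.7,  81.6]), 0.58)]
[ 0.464 -0.273  0.356] [0.0029569712951468497, 0.0029569712951466815]
small_sole scene [(array([290.9, 192.5]), 0.84)]
small_sole side [(array([318.4,  94.3]), 0.86)]
[ 0.535 -0.255  0.332] [0.00022979275936371314, 0.00022979275936380416]
```

View pics/t.png

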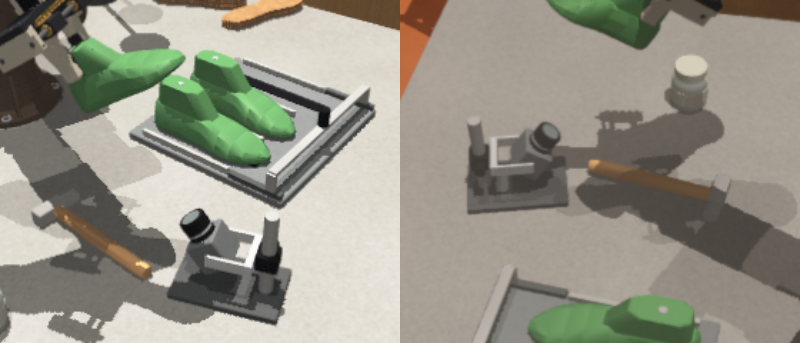

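```bash
python3 -m inch '0 -0.1 0 -1.5 0 0 0;0 -0.3 0.1 -3.5 0 0 0;0 -0.5 0.2 -5.5 0 0 0;0 -0.6 0.3 -7 0 0 0;0 -0.7 0.3 -8 0 0 0;0 -0.7 0.3 -8.1 0 0 0;0 -0.7 0.3 -8.1 0 0 0;0 -0.7 0.3 -8.1 0 0 0'
python3 - <<'E'
from tgt import *
s=telemetry.get_state();c=np.array(s['eef_pos']);print(s['t'],c,s['qd'])
M=Ro.from_euler('xyz',s['ee_rot']).as_matrix();R=np.c_[-M[:,1],-M[:,0],-M[:,2]]
RL=lens(34,14).as_matrix();P=np.array([.611,-.228,.126])
print('model sole in lens',RL.T@(c+R@[.047,0,-.052]-P))
for i in range(2):
  F={k:grab_frame(k) for k in('scene','side')}
  X={}
  for n in['small_grip','small_sole','lens','knob_mid']:
    r={k:pinpoint(k,n) for k in F}
    o=[(F[k],r[k][0]['location']) for k in F if r[k]]
    if len(o)==2:
      x,e=tri(o);X[n]=x;print(n,x,e[0],'in lens',RL.T@(x-P))
  if 'small_grip' in X and 'small_sole' in X: 
    d=RL.T@(X['small_sole']-X['small_grip']);print('g->s in lens',d)
im=np.hstack([cv2.resize(F['scene']['pixels'][150:370,220:440],(400,400)),cv2.resize(F['side']['pixels'][80:240,210:370],(400,400))])
cv2.imwrite('pics/e.png',im[:,:,::-1])
E
```

```text
t: 15.2
eef_pos: [0.4642, -0.2618, 0.2675]
ee_rot: [-2.551, 0.006, -1.335]
force: [0.0, -0.3, -2.8]
width: 0.0335
15.2 [ 0.464 -0.262  0.267] [ 0.    -0.002 -0.004 -0.001  0.001  0.002]
model sole in lens [0.001 0.002 0.149]
small_grip [ 0.457 -0.264  0.28 ] 0.0011029104233632977 in lens [-0.044  0.002  0.216]
small_sole [ 0.535 -0.252  0.252] 0.0030798775154926334 in lens [ 0.004 -0.005  0.149]
lens [ 0.611 -0.232  0.125] 0.0017381861430445756 in lens [-0.002 -0.004 -0.   ]
g->s in lens [ 0.049 -0.008 -0.067]
small_grip [ 0.46  -0.265  0.286] 0.0009893020184610693 in lens [-0.039  0.001  0.22 ]
small_sole [ 0.525 -0.251  0.249] 0.001598017665439846 in lens [-0.005 -0.001  0.151]
lens [ 0.607 -0.229  0.116] 0.003961308871309943 in lens [-0.009  0.    -0.006]
knob_mid [0.649 0.177 0.082] 0.004536733221793774 in lens [ 0.087  0.383 -0.112]
g->s in lens [ 0.035 -0.002 -0.069]
```

View pics/e.png

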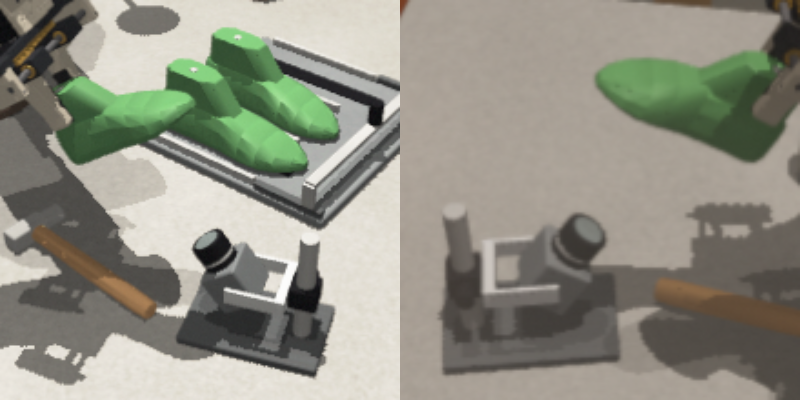

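```bash
python3 -c "
from station import arm,telemetry
print(telemetry.get_state()['t'],arm.job_done())"
```

```text
the job is handed in; nothing more can be done
16.2 None
```

I slid the keeper open by its knob, lifted the small last by its stub, and handed the job in at about 16 s with the last held over the inspection camera. The station reported no verdict.

My last checks before handing in:

| Check | Result | Needed |
|---|---|---|
| Sole middle in the lens frame, from arm pose | (1, 2, 149) mm | within ±20, ±20, 125–175 mm |
| Sole middle in the lens frame, from images | within about 5 mm of the axis, 149–151 mm out | same |
| Keeper opening | about 65 mm | above 50 mm |
| Joint speeds | about 0.004 rad/s or less | last held still |
| Grip | 55 N set, 33.5 mm across the stub | over 2 N contact |

- **Tilt and facing:** I set the last to the fitted lens direction, about 34° of tilt and 14° of yaw. Two fits agreed to about 1° in tilt and 3° in yaw. The tool's measured tilt was 33.7°. The last points from grip to sole as it should, within the networks' noise.
- **Disagreement:** The networks' lens position scattered by up to about 11 mm between calls, so I used my own fit of the lens outline, from the pictures taken before any move.
- **Not measured:** I judged the big lasts, hammer and camera unmoved only by eye in the last picture, not by measurement. The jar was not in that picture; it stood in place in the one before. No unexpected contact force showed up.

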